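# Scrub out a wash-up pot in its holder block

### The job

Put the oblong white pot upright into the pocket of the wooden holder block: lower it in, without dropping it, until it sits fully home, flat and square, and let go of it. Then take the long brush from its forked stand and scrub the inside of the pot: push the brush down to the bottom three times, between pushes drawing its lower end back up past half the pot's depth. Hang the brush back on the fork by its collar, hanging straight and still, leave the pot seated in the block, and do not disturb the tin, the round beaker or the wooden stamp.

Things in the scene. Friction and masses are not known exactly. Their poses are not given: they have to be found in the camera images.
- pot: Oblong, straight-walled, open-topped white ceramic pot, loose and standing upright: outside 70 mm along its x, 52 mm along its y, 95 mm tall; walls and bottom 3 mm thick (opening 64 x 46 mm). About 160 g. Origin: centre of its underside, z up. It looks the same after a half turn. Can be gripped from above across its 52 mm width (along its y).
- pot_floor (a point): Centre of the pot's inner floor, 3 mm above its underside; axes as the pot's. The rim is 92 mm above this point.
- holder: Fixed pale wood block, 120 mm along its x, 100 mm along its y, 22 mm tall, with one rectangular pocket in its top, 74 mm along x by 56 mm along y, 14 mm deep, its mouth slightly chamfered. Origin: centre of its underside, z up.
- pocket (a point): Centre of the pocket's flat floor, 8 mm above the table; axes as the block's. A pot fully home has its underside here.
- stand: Fixed brush stand: dark base plate 130 x 100 x 10 mm, steel post at x = +52 mm, and on top a flat fork of two prongs (10 mm thick, 11 mm wide, tops 165 mm above the table). Its slot, 20 mm wide, runs from x = +20 mm (closed) to x = -38 mm (open, towards the stand's -x); each prong end has a lip 5 mm high. Origin: under the slot at table level, z up.
- fork (a point): Point in the slot's middle at the height of the prong tops, 165 mm above the stand's origin; axes as the stand's (slot opens to -x). The hanging brush's collar underside rests here.
- brush: Loose brush, 205 mm long, 100 g, hanging head down in the fork. Origin: lower end of the head; z up the handle. Head 41 mm across the bristles (firm core 34), 60 mm long; stem 12 mm across from 60 to 125 mm; collar 36 mm across, 125 to 131 mm; square handle 18 x 18 mm (sides along x and y), 131 to 205 mm. The head does not pass the slot: lift over the lips, slide out.
- brush_tip (a point): Centre of the lower end of the brush head (the brush's origin).
- brush_collar (a point): Centre of the underside of the brush's collar, 125 mm above its lower end.
- brush_grip (a point): Point on the axis of the brush's handle, 172 mm above its lower end: a good place to grip from above.
- tin: Bystander: closed round paint tin, 66 mm across, 100 mm tall, loose. Origin: centre of its underside.
- beaker: Bystander: empty round white beaker, 72 mm across the rim, 85 mm tall, loose. Origin: centre of its underside.
- stamp: Bystander: small wooden printing stamp, 60 x 45 mm, 34 mm tall with its knob, loose. Origin: centre of its underside.
There are look-alikes about, which are no part of the job. What is shaped like the pot but green is not meant.

How it is judged:
On the way, in this order (a step that is already met when the one before it is completed fails the run):
1. the pot is seated flat and square in the pocket and released (z of pot in the frame of pocket below 0.004 m and horizontal distance between pot and pocket below 0.007 m and angle between pot's own z axis and vertical below 0.06 rad and angle between the x axis of pot and the x axis of holder, either way round below 0.12 rad and contact force between the fingers and pot below 0.1 N), for 0.3 s.
2. the brush reaches the bottom of the seated pot (z of pot in the frame of pocket below 0.004 m and horizontal distance between pot and pocket below 0.007 m and angle between pot's own z axis and vertical below 0.06 rad and angle between the x axis of pot and the x axis of holder, either way round below 0.12 rad and x of brush_tip in the frame of pot_floor between -0.025 and 0.025 m and y of brush_tip in the frame of pot_floor between -0.018 and 0.018 m and angle between brush's own z axis and vertical below 0.35 rad and z of brush_tip in the frame of pot_floor below 0.012 m), for 0.05 s.
3. the brush's lower end is drawn up past half the pot's depth, still inside (z of pot in the frame of pocket below 0.004 m and horizontal distance between pot and pocket below 0.007 m and angle between pot's own z axis and vertical below 0.06 rad and angle between the x axis of pot and the x axis of holder, either way round below 0.12 rad and x of brush_tip in the frame of pot_floor between -0.025 and 0.025 m and y of brush_tip in the frame of pot_floor between -0.018 and 0.018 m and angle between brush's own z axis and vertical below 0.35 rad and z of brush_tip in the frame of pot_floor between 0.045 and 0.09 m), for 0.05 s.
4. the brush reaches the bottom a second time (all of step 2), for 0.05 s.
5. the brush's lower end is drawn up past half the pot's depth again, still inside (all of step 3), for 0.05 s.
6. the brush reaches the bottom a third time (all of step 4), for 0.05 s.
At the end, for the whole second after the job is handed in: Pot in the pocket (underside within 4 mm of its floor and 7 mm of its centre, tilt under 0.06 rad, square within 0.12 rad); brush hanging on the fork (collar underside within 22 mm of the fork point, within 4 mm of the prong tops, tilt under 0.12 rad); both released and at rest (all of step 1 and linear speed of pot below 0.02 m/s and distance between brush_collar and fork below 0.022 m and z of brush_collar in the frame of fork between -0.004 and 0.004 m and angle between brush's own z axis and vertical below 0.12 rad and linear speed of brush below 0.03 m/s and contact force between the fingers and brush below 0.1 N); the robot touches nothing.
It fails at once if the tin, beaker or stamp is moved by more than 25 mm (distance of any of tin, beaker, stamp from where it was at the start of the episode above 0.025 m).
It fails at once if the pot is tipped by more than 0.6 rad (angle between pot's own z axis and vertical above 0.6 rad).
It fails at once if the pot is dropped over the block: out of the fingers with its underside more than 25 mm above the pocket floor (horizontal distance between pot and pocket below 0.06 m and z of pot in the frame of pocket above 0.025 m and contact force between the fingers and pot below 0.1 N).
It also fails if it takes over 72 s, if anything falls off the work surface, if the arm or the gripper's body presses on something with over 40 N, if the wrist force passes 120 N, or if a joint passes its speed limit or range.

### The arm

A 7-joint arm with a two-finger parallel gripper is mounted at the origin on the work surface. World frame = base frame: x ahead of the robot, y to its left, z up, the work surface at z = 0. Lengths are in m, angles in rad, forces in N, time in s.
With the tool pointing down it reaches from about 0.4 to 0.9 m from the base axis. Payload 5.5 kg.
Tool frame: the origin (TCP) lies at the very end of the fingers, on their centre line; the grasp point (between the pads) lies 19 mm behind it; z points along the fingers, y is the line along which they close (so a half turn about z gives the same grasp; the last joint's range is limited). The gripper opens to 92 mm and grips with 3 to 60 N. Pads are 19 mm wide; open, the fingers measure 130 mm over their backs; the gripper's body (75 mm by 190 mm) begins 47 mm behind the grasp point.
Start: joints at [1.556, 0.501, -0.427, 1.55, 0.221, 1.138, -0.21], TCP at [0.178, -0.625, 0.199] pointing down, gripper open.
Joint ranges: [-2.88, 2.88], [-0.31, 2.03], [-1.54, 1.56], [0.2, 2.42], [-1.41, 4.55], [0.19, 2.02], [-2.57, 2.57]. Speed limits (rad/s): [2.57, 2.57, 3.14, 3.14, 3.14, 3.14, 3.14].

### API

Orientations are given as a unit quaternion [w, x, y, z].
In Python, from station import env gives the robot as it stands. The module is installed in compiled form; this text tells all that it offers.
- The arm moves only by the shell command python3 -m creep 'ROWS' [FORCE]. ROWS is a JSON object of lists of equal length, an entry for each row: "travel": the shift along the tool's x, y, z in m, a list of three; "turn": the turn about the tool's z in rad; "hand": the opening, from -1 (shut) to 1 (fully open). In form: {"travel": [[dx, dy, dz], ...], "turn": [turn, ...], "hand": [hand, ...]}. A call has exactly 5 rows; each row is the pose to reach, as a shift and turn from the pose commanded when the call began, along the tool's axes at that moment; what a row does not reach only later rows make up. A row lasts 1/8 s, in which the tool goes at most 62.5 mm and 10.7 degrees, less where a joint would pass 70% of its speed; a pose out of reach is approached as far as the arm can. A call with a gripper value outside its range is refused whole. The fingers move at their own pace and stop on an object; FORCE is the grip in N (left out, the last holds). Time passes only in rows, so rows that repeat a pose let the fingers close, or fill a call up. It gives the time, the measured TCP pose, the force, the opening and the grip force at its end, in the units of the state.
- env.get_obs(): the state, without advancing time (a new reading comes with each control period).
- env.snapshot(name): name is "scene" or "top" or "wrist"; returns a dict with "color" (400x640x3 uint8, blue, green, red), "camera_matrix" (3x3 intrinsics, pixels), "R" (3x3) and "t" (3): a world point X has camera coordinates R X + t. Camera axes: x right, y down, z forward; pixel columns grow to the right and rows downward; lengths in m; the calibration is good to about 2 mm. A picture is of the moment at which its call begins. There is no depth.
- env.close_job(): hands the job in; it is judged then, once.
The state is a dict: "clock": time; "joint_positions": joint angles; "dq": joint speeds; "joint_efforts": joint torques, N m; "tool_pos": TCP position; "orientation": TCP orientation; "wrist_force": force on the tool from outside, world axes, zero at the start; "torque": the same for the moment, N m; "gripper_width": finger opening in m; "finger_force": force on a finger pad.
Only numpy, scipy, OpenCV 4.12 (cv2) and the standard library are available. Lean on these libraries where they do the work, as an engineer would, in place of code of your own. Each camera call takes 0.05 s, during which the arm holds its last target. There are 200 camera calls.

## Working session

There is one attempt and no reset: what is moved stays moved. The work goes in short steps, Python scripts to look and compute and a shell command to move; the robot and the scene stay as the last step left them, time stands still between calls to the robot, and variables do not carry over. Pictures are saved under pics/ and viewed, at most 10 in all, crops included, and the job is handed in when it is done.

```bash
mkdir -p pics
python3 - <<'E'
from station import env
import cv2,numpy as np
o=env.get_obs()
for k in("clock","tool_pos","orientation","gripper_width","wrist_force"):print(k,np.round(o[k],4))
for n in("scene","top"):
    s=env.snapshot(n);cv2.imwrite(f"pics/{n}0.png",s["color"]);np.savez(f"{n}0.npz",**s)
    print(n,-s["R"].T@s["t"],s["camera_matrix"].ravel().round(1),s["R"].round(3).tolist())
E
```

```text
clock 0.0
tool_pos [ 0.178  -0.6244  0.1978]
orientation [-1.000e-03  9.904e-01  1.385e-01 -1.000e-04]
gripper_width 0.0918
wrist_force [0.3938 0.4879 1.0337]
scene [ 0.8939653  -0.37527335  0.94029185] [363.8   0.  320.5   0.  363.8 198.8   0.    0.    1. ] [[0.77, 0.638, -0.01], [0.538, -0.657, -0.528], [-0.343, 0.402, -0.849]]
top [ 0.49403426 -0.00145217  1.04432229] [455.2   0.  319.7   0.  455.2 200.4   0.    0.    1. ] [[0.007, -1.0, -0.012], [-0.993, -0.006, -0.12], [0.12, 0.013, -0.993]]
```

View pics/scene0.png

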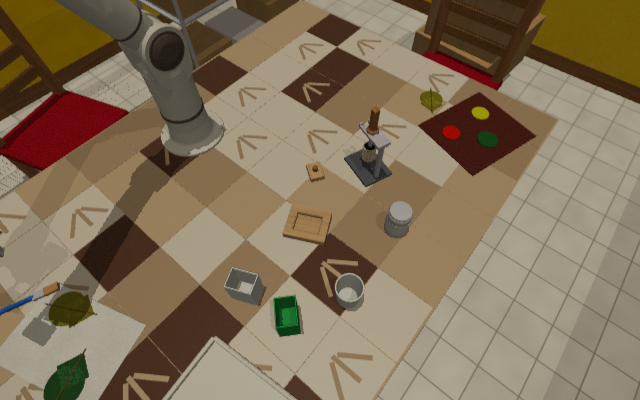

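View pics/top0.png

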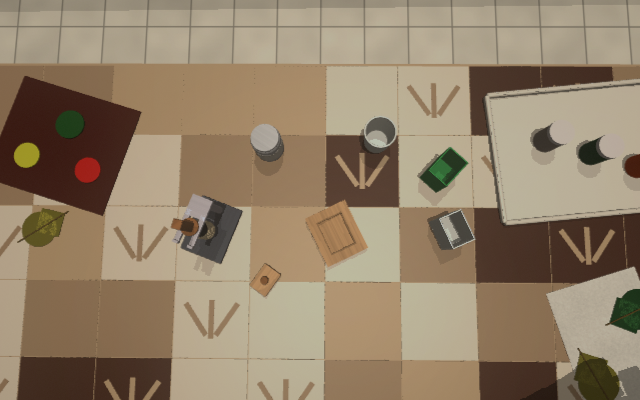

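The pot candidates are the white oblong one at scene (243,285) / top (452,229), the green one at scene (287,315) / top (443,169), and the round beaker at scene (349,290). The white oblong one fits the description. The block is at top (337,233). The stand and its brush are at top (208,228) / scene (370,150), and the blue brush at scene (30,298) is a look-alike. I'll confirm with an enlarged composite crop.

Run:
```python
import cv2,numpy as np
a=cv2.imread("pics/top0.png");b=cv2.imread("pics/scene0.png")
f=lambda im,x,y,w,h,W,H:cv2.resize(im[y:y+h,x:x+w],(W,H),interpolation=cv2.INTER_CUBIC)
r1=np.hstack([f(a,420,200,65,50,390,300),f(b,215,255,65,50,390,300)])
r2=np.hstack([f(a,165,185,78,84,260,280),f(b,335,100,65,90,202,280),f(a,300,195,78,78,318,280)])
cv2.imwrite("pics/crop1.png",np.vstack([r1,r2]))
```

```text
(no output)
```

View pics/crop1.png

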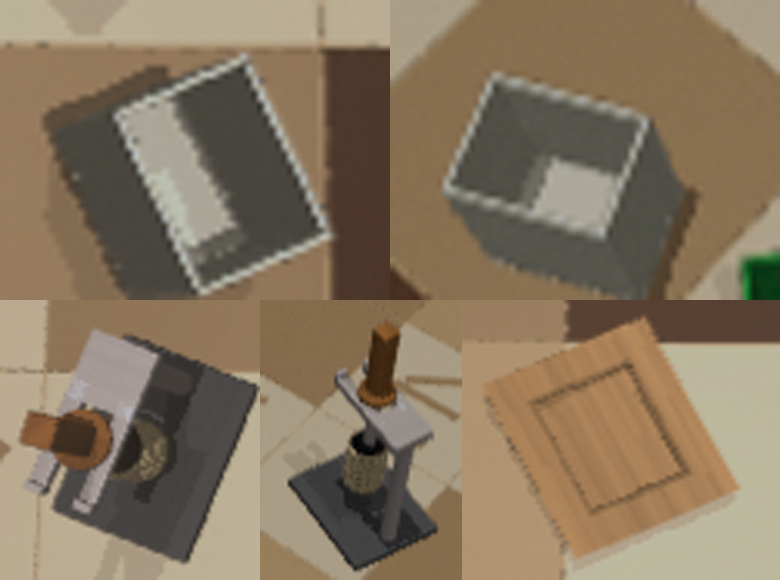

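Top-left and top-right confirm the white, oblong, open pot: rim corners at about top (439,219), (461,210), (475,240), (454,249). The fork opens towards image lower left, with the collar at top (190,227). The pocket corners are at about top (341,212), (355,243), (332,254), (317,224). Next I'll triangulate these.

```bash
cat > h.py <<'E'
import cv2,numpy as np
def ray(s,p):
    K,R,t=s["camera_matrix"],s["R"],s["t"]
    d=R.T@np.linalg.solve(K,[p[0],p[1],1]);return -R.T@t,d/np.linalg.norm(d)
def plane(s,p,z):
    c,d=ray(s,p);return c+d*(z-c[2])/d[2]
def tri(s1,p1,s2,p2):
    c1,d1=ray(s1,p1);c2,d2=ray(s2,p2)
    A=np.stack([d1,-d2],1);k=np.linalg.lstsq(A,c2-c1,rcond=None)[0]
    a,b=c1+k[0]*d1,c2+k[1]*d2;return (a+b)/2,np.linalg.norm(a-b)
def proj(s,X):
    q=s["camera_matrix"]@(s["R"]@np.asarray(X)+s["t"]);return q[:2]/q[2]
def rect(P):
    P=np.array(P)[:,:2];e=np.roll(P,-1,0)-P;L=np.linalg.norm(e,axis=1)
    i=0 if L[0]+L[2]>L[1]+L[3] else 1
    v=e[i]-e[i+2];return P.mean(0).round(4),L.round(4),np.degrees(np.arctan2(v[1],v[0])).round(1)
E
python3 - <<'E'
from h import *
T=np.load("top0.npz");S=np.load("scene0.npz")
tp=[(439.2,219.2),(461.2,209.5),(474.7,239.5),(453.8,248.7)]
sp=[(232.5,267.5),(258,275),(250.8,294.3),(224.2,286.7)]
for k in range(4):
    r=[tri(T,tp[i],S,sp[(i+k)%4]) for i in range(4)]
    if max(x[1] for x in r)<.012: print(k,[(x[0].round(3).tolist(),round(x[1],4)) for x in r],rect([x[0] for x in r]))
print("pot top plane",rect([plane(T,p,.095) for p in tp]),"scene",rect([plane(S,p,.095) for p in sp]))
pk=[(341.2,212.5),(355.4,242.9),(331.9,254.3),(317.2,223.7)]
print("pocket",rect([plane(T,p,.022) for p in pk]))
print("block",rect([plane(T,p,.022) for p in [(345.6,200),(367.5,247.9),(328.5,265.2),(305.6,218.7)]]))
# block in scene via colour mask
for n,s in(("top",T),("scene",S)):
    im=cv2.cvtColor(s["color"],cv2.COLOR_BGR2HSV)
    x,y=(337,233) if n=="top" else (290,222)
    print(n,im[y,x],im[y-8,x-8])
col=tri(T,(189.9,227),S,(373.3,131.2));print("collar",col)
c=lambda x,y:(x/3.333+165,(y-300)/3.333+185)
pl=[c(37,490),c(85,508),c(158,357),c(95,330)]
P=[plane(T,p,.165) for p in pl];print("fork",np.round(P,3).tolist(),rect(P))
bs=[c(257,385),c(187,562),c(52,512),c(122,335)]
print("base",rect([plane(T,p,.01) for p in bs]))
for nm,p,q in(("tin",(265,138),(400,211)),("beaker",(380,133),(349,288)),("stamp",(265,279),(315,170))):print(nm,tri(T,p,S,q))
E
```

```text
1 [([0.572, -0.239, 0.09], np.float64(0.0014)), ([0.593, -0.284, 0.092], np.float64(0.0026)), ([0.53, -0.311, 0.09], np.float64(0.0015)), ([0.511, -0.266, 0.094], np.float64(0.0025))] (array([ 0.5512, -0.275 ]), array([0.05  , 0.0683, 0.0491, 0.0668]), np.float64(-156.4))
pot top plane (array([ 0.5503, -0.2749]), array([0.0506, 0.0675, 0.0477, 0.0673]), np.float64(-156.1)) scene (array([ 0.5532, -0.2747]), array([0.0673, 0.049 , 0.068 , 0.0501]), np.float64(23.3))
pocket (array([ 0.5437, -0.0258]), array([0.0751, 0.0584, 0.0758, 0.0597]), np.float64(-154.4))
block (array([ 0.5448, -0.0266]), array([0.118 , 0.0951, 0.1157, 0.0997]), np.float64(-154.4))
top [ 15 122 167] [ 15 125 170]
scene [ 17 127 150] [ 19  54 170]
collar (array([0.54853511, 0.26508684, 0.15697405]), np.float64(0.0028220152336777987))
fork [[0.518, 0.287, 0.165], [0.508, 0.259, 0.165], [0.596, 0.22, 0.165], [0.612, 0.257, 0.165]] (array([0.5583, 0.2557]), array([0.0301, 0.0965, 0.0408, 0.0984]), np.float64(-20.8))
base (array([0.5513, 0.2587]), array([0.1285, 0.0989, 0.1292, 0.1003]), np.float64(160.2))
tin (array([0.74210332, 0.12880574, 0.09653994]), np.float64(0.0005341910549212743))
beaker (array([ 0.76045064, -0.11880284,  0.07452186]), np.float64(0.0006723688101110707))
stamp (array([0.44071025, 0.1324138 , 0.01816435]), np.float64(0.0011802015238242599))
```

```bash
cat >> h.py <<'E'
def go(o,target,yaw):
    """shift in tool axes and turn, from the measured pose, to a target TCP and tool-x yaw (deg)"""
    w,x,y,z=o["orientation"]
    from scipy.spatial.transform import Rotation as Ro
    R=Ro.from_quat([x,y,z,w]).as_matrix()
    y0=np.degrees(np.arctan2(R[1,0],R[0,0]));d=(yaw-y0+90)%180-90
    print("tool",np.round(o["tool_pos"],4),"yaw",y0.round(2),"clock",o["clock"],"-> shift",(R.T@(np.array(target)-o["tool_pos"])).round(4),"turn",-np.radians(d).round(4))
E
python3 - <<'E'
from h import *;from station import env
go(env.get_obs(),[.551,-.275,.25],23.5)
E
python3 -m creep '{"travel":[[0.05,-0.03,-0.01],[0.1,-0.055,-0.02],[0.15,-0.08,-0.03],[0.2,-0.105,-0.04],[0.25,-0.13,-0.052]],"turn":[-0.05,-0.1,-0.133,-0.133,-0.133],"hand":[1,1,1,1,1]}' 20
python3 - <<'E'
from h import *;from station import env
go(env.get_obs(),[.551,-.275,.25],23.5)
E
```

```text
tool [ 0.178  -0.6244  0.1979] yaw 15.92 clock 0.1 -> shift [ 0.4545 -0.2338 -0.0517] turn -0.1323
clock: 0.72
tool_pos: [0.3838, -0.4299, 0.2507]
orientation: [-0.0, 0.979, 0.204, -0.0]
wrist_force: [0.5, -0.4, 0.2]
gripper_width: 0.0918
finger_force: 0.0
tool [ 0.3838 -0.4299  0.2507] yaw 23.53 clock 0.725 -> shift [ 0.2151 -0.0753  0.0007] turn 0.0005
```

```bash
python3 -m creep '{"travel":[[0.05,-0.018,0],[0.1,-0.036,0],[0.15,-0.054,0],[0.2,-0.072,0],[0.215,-0.075,0]],"turn":[0,0,0,0,0],"hand":[1,1,1,1,1]}'
python3 - <<'E'
from h import *;from station import env
go(env.get_obs(),[.551,-.275,.25],23.5)
s=env.snapshot("wrist");np.savez("w1.npz",**s);cv2.imwrite("pics/w1.png",s["color"])
X=proj(s,[.551,-.275,.095]);print(X,-s["R"].T@s["t"])
E
```

```text
clock: 1.35
tool_pos: [0.5527, -0.272, 0.2507]
orientation: [-0.001, 0.978, 0.207, 0.001]
wrist_force: [-0.7, -0.5, 0.6]
gripper_width: 0.0914
finger_force: 0.0
tool [ 0.5527 -0.272   0.2507] yaw 23.91 clock 1.35 -> shift [-0.0028  0.002   0.0007] turn 0.0072
[327.19891533 178.17065246] [ 0.62391117 -0.23990542  0.43498739]
```

View pics/w1.png

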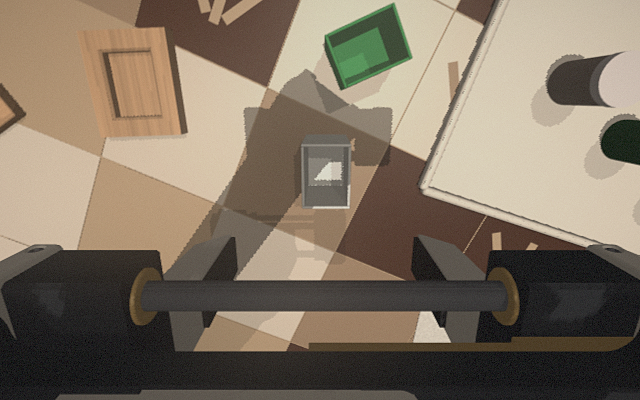

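The pot lies at about (302..351, 144..208), centred near column 326 and lined up with the fingers. The block is on the left, with its pocket at about (103..163, 50..118).

Run:
```python
from h import *
W=np.load("w1.npz");im=W["color"]
print(rect([plane(W,p,.095) for p in [(302,144),(350,144),(351,207.5),(303,208)]]))
print("pocket rough",rect([plane(W,p,.022) for p in [(103,51),(157,50),(163,115),(113,118)]]))
f=lambda x,y,w,h,k:cv2.resize(im[y:y+h,x:x+w],None,fx=k,fy=k,interpolation=cv2.INTER_CUBIC)
a=f(75,20,120,125,4.0);b=f(290,125,75,95,500/95)[:, :390]
c=np.zeros((500,480+b.shape[1],3),np.uint8);c[:,:480]=a;c[:b.shape[0],480:]=b;cv2.imwrite("pics/crop2.png",c);print(c.shape)
```

```text
(array([ 0.5521, -0.2737]), array([0.0489, 0.0682, 0.0517, 0.0687]), np.float64(-155.1))
pocket rough (array([ 0.5467, -0.0284]), array([0.0622, 0.0724, 0.0612, 0.0749]), np.float64(-158.2))
(500, 870, 3)
```

View pics/crop2.png

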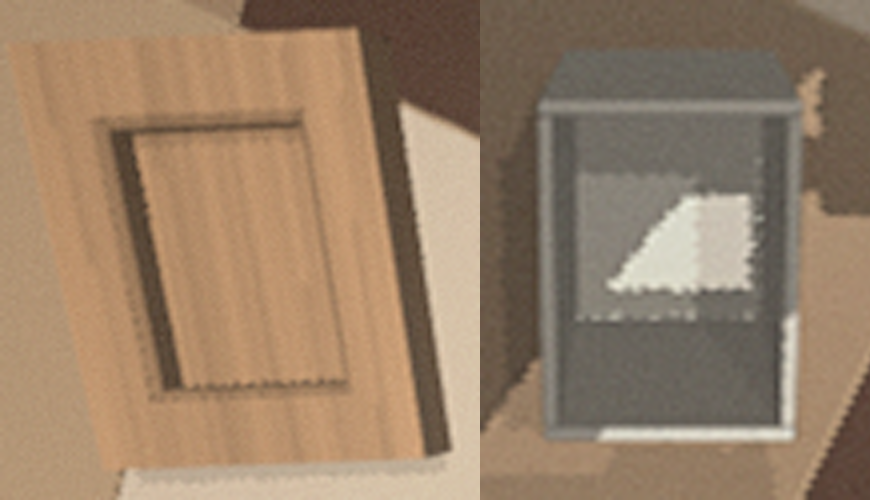

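The left crop shows the block's top corners at (77,30.5), (164.5,27), (181,134), (102,137). The right crop shows the rim corners at (301.6,144), (350.8,144), (350,208.6), (302.7,208).

Run:
```python
from h import *;from station import env
W=np.load("w1.npz");T=np.load("top0.npz")
pw=[(301.6,144),(350.8,144),(349.9,208.6),(302.7,208)]
print(rect([plane(W,p,.095) for p in pw]))
tp=[(439.2,219.2),(461.2,209.5),(474.7,239.5),(453.8,248.7)]
for i in range(4):
    j=min(range(4),key=lambda k:tri(W,pw[k],T,tp[i])[1]);print(tri(W,pw[j],T,tp[i]))
print("block",rect([plane(W,p,.022) for p in [(77,30.5),(164.5,27.25),(181.25,134.25),(102,137)]]))
print("pocket",rect([plane(W,p,.022) for p in [(98,49.5),(150.5,47.5),(163,118),(112.5,120)]]))
bt=[(345.6,200),(367.5,247.9),(328.5,265.2),(305.6,218.7)]
for p in [(77,30.5),(164.5,27.25),(181.25,134.25),(102,137)]:
    print("blk tri",min((tri(W,p,T,q) for q in bt),key=lambda r:r[1]))
go(env.get_obs(),[.5515,-.274,.062],24)
```

```text
(array([ 0.5517, -0.2736]), array([0.0501, 0.0694, 0.0509, 0.0687]), np.float64(-155.9))
(array([ 0.57187669, -0.23747884,  0.09379951]), np.float64(0.0026382036578843906))
(array([ 0.59235405, -0.28356078,  0.09413984]), np.float64(0.0027121052620940078))
(array([ 0.52920752, -0.31170539,  0.09126866]), np.float64(0.00032913027258157956))
(array([ 0.51036239, -0.26503615,  0.09741257]), np.float64(0.0021410993936402663))
block (array([ 0.5453, -0.0257]), array([0.0994, 0.119 , 0.0982, 0.1191]), np.float64(-153.8))
pocket (array([ 0.5449, -0.0253]), array([0.0606, 0.0786, 0.0617, 0.0789]), np.float64(-154.1))
blk tri (array([0.57661936, 0.04379033, 0.02382101]), np.float64(0.0015661137441499965))
blk tri (array([ 0.61946665, -0.04601361,  0.02527567]), np.float64(0.0018831512498836277))
blk tri (array([ 0.51200365, -0.09527963,  0.01875342]), np.float64(0.0009647384979749621))
blk tri (array([ 0.47207948, -0.00880521,  0.02447942]), np.float64(0.0015280917884618807))
tool [ 0.5531 -0.2725  0.2505] yaw 23.88 clock 1.4 -> shift [-0.0024  0.0011  0.1885] turn -0.0021
```

```bash
python3 -m creep '{"travel":[[-0.002,0.001,0.05],[-0.002,0.001,0.1],[-0.002,0.001,0.15],[-0.002,0.001,0.188],[-0.002,0.001,0.188]],"turn":[0,0,0,0,0],"hand":[1,1,1,1,1]}'
python3 -m creep '{"travel":[[0,0,0],[0,0,0],[0,0,0],[0,0,0],[0,0,0]],"turn":[0,0,0,0,0],"hand":[-1,-1,-1,-1,-1]}' 20
python3 -m creep '{"travel":[[0,0,0],[0,0,-0.015],[0,0,-0.035],[0,0,-0.06],[0,0,-0.06]],"turn":[0,0,0,0,0],"hand":[-1,-1,-1,-1,-1]}' 20
python3 - <<'E'
from h import *;from station import env
o=env.get_obs();go(o,[.545,-.0257,.125],26)
s=env.snapshot("wrist");np.savez("w2.npz",**s);cv2.imwrite("pics/w2.png",s["color"])
s=env.snapshot("scene");cv2.imwrite("pics/s2.png",s["color"])
E
```

```text
clock: 2.02
tool_pos: [0.5445, -0.2792, 0.0593]
orientation: [-0.002, 0.979, 0.203, -0.003]
wrist_force: [0.2, -0.3, 1.0]
gripper_width: 0.0916
finger_force: 0.0
clock: 2.65
tool_pos: [0.5491, -0.2785, 0.0634]
orientation: [0.0, 0.979, 0.204, 0.0]
wrist_force: [-0.9, 0.5, 3.9]
gripper_width: 0.0514
finger_force: 20.0
clock: 3.28
tool_pos: [0.551, -0.2795, 0.126]
orientation: [0.002, 0.979, 0.204, 0.002]
wrist_force: [-0.9, 0.6, -2.6]
gripper_width: 0.0516
finger_force: 20.0
tool [ 0.551  -0.2795  0.126 ] yaw 23.53 clock 3.275 -> shift [ 0.0958 -0.2351  0.0003] turn -0.0432
```

```bash
python3 -m creep '{"travel":[[0.018,-0.044,0],[0.038,-0.094,0],[0.058,-0.144,0],[0.078,-0.194,0],[0.096,-0.235,0]],"turn":[-0.01,-0.02,-0.03,-0.043,-0.043],"hand":[-1,-1,-1,-1,-1]}' 20
python3 -m creep '{"travel":[[0,0,0],[0,0,0],[0,0,0],[0,0,0],[0,0,0]],"turn":[0,0,0,0,0],"hand":[-1,-1,-1,-1,-1]}' 20
python3 - <<'E'
from h import *;from station import env
o=env.get_obs();go(o,[.545,-.0257,.125],26)
s=env.snapshot("wrist");np.savez("w3.npz",**s)
c=s["color"];S=env.snapshot("scene");np.savez("s3.npz",**S);T=env.snapshot("top");np.savez("t3.npz",**T)
a=cv2.resize(c[90:300,180:480],(500,350),interpolation=cv2.INTER_CUBIC)
b=cv2.resize(S["color"][150:260,260:360],(250,275),interpolation=cv2.INTER_CUBIC)
d=cv2.resize(T["color"][180:280,290:390],(250,250),interpolation=cv2.INTER_CUBIC)
o=np.zeros((600,800,3),np.uint8);o[:350,:500]=a;o[:275,500:750]=b;o[300:550,500:750]=d
cv2.imwrite("pics/m3.png",o)
E
```

```text
clock: 4.0
tool_pos: [0.5417, -0.0225, 0.1219]
orientation: [-0.0, 0.974, 0.226, -0.001]
wrist_force: [1.6, -0.3, -1.6]
gripper_width: 0.0516
finger_force: 20.0
clock: 4.62
tool_pos: [0.5429, -0.0256, 0.1228]
orientation: [0.0, 0.975, 0.224, -0.0]
wrist_force: [-0.7, -0.6, -1.4]
gripper_width: 0.0517
finger_force: 20.0
tool [ 0.5429 -0.0256  0.1228] yaw 25.92 clock 4.625 -> shift [ 0.0018  0.001  -0.0022] turn -0.0014
```

View pics/m3.png

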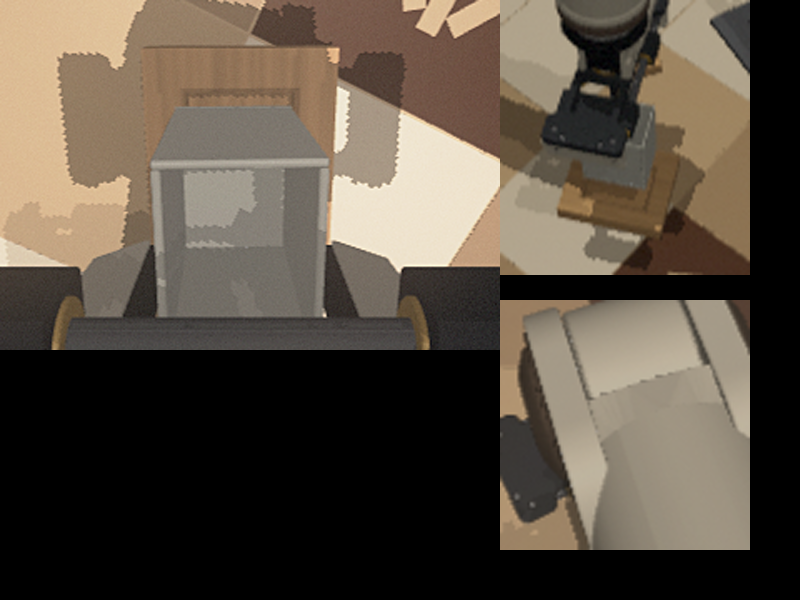

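The pot is held upright and square. Its far rim edge is at (271,186)-(377,185), its far bottom edge at (287,155)-(358,154), and the block's far top edge at (266,118)-(383,118).

Run:
```python
from h import *
W=np.load("w3.npz");tcp=np.array([.5429,-.0256])
ux=np.array([np.cos(np.radians(25.92)),np.sin(np.radians(25.92))]);uy=np.array([ux[1],-ux[0]])
for n,ps,z in(("rim",[(271.2,186),(376.8,184.8)],.1543),("bottom",[(286.8,154.8),(358.2,154.2)],.0593),("block",[(265.8,117.6),(382.8,118.2)],.022),("pocketmouth",[(289.8,144),(358.8,144)],.022)):
    P=np.array([plane(W,p,z)[:2] for p in ps]);m=P.mean(0)-tcp;e=P[1]-P[0]
    print(n,"tool-x",round(m@ux,4),"tool-y",round(m@uy,4),"len",np.linalg.norm(e).round(4),"ang vs tool y",np.degrees(np.arctan2(e@ux,e@uy)).round(2))
```

```text
rim tool-x 0.0384 tool-y -0.0009 len 0.0501 ang vs tool y 0.64
bottom tool-x 0.0373 tool-y -0.0021 len 0.0535 ang vs tool y 0.45
block tool-x 0.0618 tool-y -0.0007 len 0.0977 ang vs tool y -0.33
pocketmouth tool-x 0.0401 tool-y -0.0007 len 0.0589 ang vs tool y -0.04
```

```bash
python3 -m creep '{"travel":[[-0.001,0.0005,0],[-0.001,0.0005,0.015],[-0.001,0.0005,0.03],[-0.001,0.0005,0.035],[-0.001,0.0005,0.035]],"turn":[0,0,0,0,0],"hand":[-1,-1,-1,-1,-1]}' 20
python3 -m creep '{"travel":[[0,0,0.003],[0,0,0.005],[0,0,0.007],[0,0,0.009],[0,0,0.009]],"turn":[0,0,0,0,0],"hand":[-1,-1,-1,-1,-1]}' 20
```

```text
clock: 5.4
tool_pos: [0.5417, -0.0254, 0.087]
orientation: [-0.0, 0.974, 0.225, -0.001]
wrist_force: [0.1, 0.9, -2.0]
gripper_width: 0.0517
finger_force: 20.0
clock: 6.02
tool_pos: [0.5449, -0.0276, 0.0818]
orientation: [0.002, 0.975, 0.224, 0.002]
wrist_force: [-2.1, -4.3, 16.1]
gripper_width: 0.0515
finger_force: 20.4
```

Run:
```python
from h import *;from station import env
for i in range(3):
    s=env.snapshot("wrist");o=env.get_obs();print(o["tool_pos"].round(4),o["wrist_force"].round(1),o["torque"].round(2))
go(o,[.545,-.0257,.125],26)
np.savez("w4.npz",**s);c=s["color"]
cv2.imwrite("pics/m4.png",cv2.resize(c[100:300,220:420],(600,600),interpolation=cv2.INTER_CUBIC))
```

```text
[ 0.5449 -0.0276  0.0818] [-2.7 -4.4 17.1] [-0.69  0.71 -0.03]
[ 0.5449 -0.0276  0.0818] [-3.4 -4.5 16. ] [-0.69  0.73  0.04]
[ 0.5449 -0.0276  0.0818] [-2.2 -3.8 17.2] [-0.68  0.66 -0.  ]
tool [ 0.5449 -0.0276  0.0818] yaw 25.92 clock 6.175 -> shift [ 0.0011 -0.0015 -0.0432] turn -0.0014
```

View pics/m4.png

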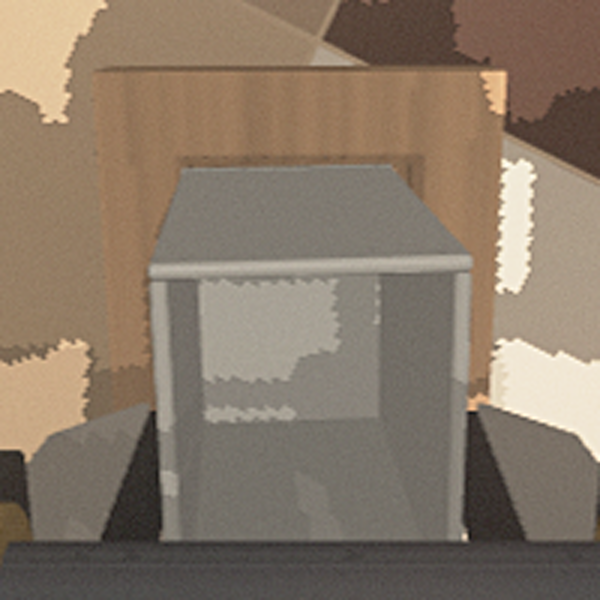

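The pot's lower edge sits too far left: (182..392) against a pocket mouth at (180..424). It is caught on the left chamfer and tilted slightly. I'll lift, shift +y and check again.

```bash
python3 -m creep '{"travel":[[0,0,-0.005],[0,0.001,-0.01],[0,0.002,-0.012],[0,0.002,-0.012],[0,0.002,-0.012]],"turn":[0,0,0,0,0],"hand":[-1,-1,-1,-1,-1]}' 20
python3 - <<'E'
from h import *;from station import env
for i in range(2):
    s=env.snapshot("wrist");o=env.get_obs();print(o["tool_pos"].round(4),o["wrist_force"].round(1),o["torque"].round(2))
np.savez("w5.npz",**s);c=s["color"]
cv2.imwrite("pics/m5.png",cv2.resize(c[100:300,220:420],(600,600),interpolation=cv2.INTER_CUBIC))
E
```

```text
clock: 6.8
tool_pos: [0.5429, -0.0274, 0.0905]
orientation: [-0.0, 0.974, 0.225, -0.0]
wrist_force: [-0.1, 0.6, -2.0]
gripper_width: 0.0515
finger_force: 19.9
[ 0.5429 -0.0274  0.0906] [ 0.6 -1.4 -0.8] [-0.04 -0.06  0.02]
[ 0.5429 -0.0274  0.0905] [-0.8 -0.7 -0.9] [-0.05  0.03  0.01]
```

View pics/m5.png

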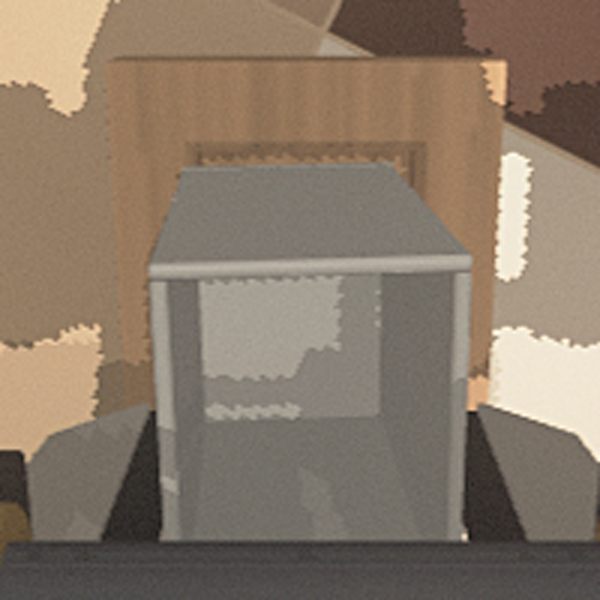

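The pot is still tilted about 3° in the grip: its bottom edge at (182..392, 167) is left of the pocket mouth at (187..424, 145). I'll compute the shift and lower it again.

Run:
```python
from h import *
W=np.load("w5.npz");tcp=np.array([.5429,-.0274])
a=np.radians(25.95);ux=np.array([np.cos(a),np.sin(a)]);uy=np.array([ux[1],-ux[0]])
c=lambda x,y:(x/3+220,y/3+100)
for n,ps,z in(("rim",[c(150,268),c(472,257)],.122),("bottom",[c(182,168),c(392,166)],.027),("block",[c(108,58),c(506,59)],.022),("mouth",[c(187,144),c(425,144)],.022)):
    P=np.array([plane(W,p,z)[:2] for p in ps]);m=P.mean(0)-tcp;e=P[1]-P[0]
    print(n,"x",round(m@ux,4),"y",round(m@uy,4),"len",np.linalg.norm(e).round(4),"ang",np.degrees(np.arctan2(e@ux,e@uy)).round(2))
```

```text
rim x 0.0373 y -0.0012 len 0.0511 ang 2.05
bottom x 0.0363 y -0.0073 len 0.0525 ang 0.57
block x 0.0625 y -0.0023 len 0.0984 ang -0.12
mouth x 0.0413 y -0.0026 len 0.0603 ang 0.02
```

```bash
python3 -m creep '{"travel":[[0.001,0.0045,0],[0.001,0.0045,0.004],[0.001,0.0045,0.008],[0.001,0.0045,0.011],[0.001,0.0045,0.011]],"turn":[0,0,0,0,0],"hand":[-1,-1,-1,-1,-1]}' 20
```

```text
clock: 7.52
tool_pos: [0.5456, -0.031, 0.0794]
orientation: [-0.0, 0.974, 0.225, -0.0]
wrist_force: [0.8, -0.9, -1.8]
gripper_width: 0.0516
finger_force: 19.9
```

No contact, and the bottom is below the block top, so the pot is entering the pocket.

```bash
python3 -m creep '{"travel":[[0,0,0.002],[0,0,0.004],[0,0,0.005],[0,0,0.006],[0,0,0.006]],"turn":[0,0,0,0,0],"hand":[-1,-1,-1,-1,-1]}' 20
```

```text
clock: 8.15
tool_pos: [0.546, -0.0311, 0.0738]
orientation: [-0.0, 0.974, 0.225, -0.0]
wrist_force: [0.4, -0.2, -2.1]
gripper_width: 0.0517
finger_force: 19.9
```

```bash
python3 -m creep '{"travel":[[0,0,0.001],[0,0,0.002],[0,-0.001,0.003],[0,-0.001,0.004],[0,-0.001,0.004]],"turn":[0,0,0,0,0],"hand":[-1,-1,-1,-1,-1]}' 20
```

```text
clock: 8.78
tool_pos: [0.5461, -0.0306, 0.0712]
orientation: [0.001, 0.974, 0.225, 0.0]
wrist_force: [-3.0, -0.7, 10.1]
gripper_width: 0.0515
finger_force: 20.0
```

```bash
python3 -m creep '{"travel":[[0,-0.001,0.001],[0,-0.002,0.002],[0,-0.003,0.002],[0,-0.003,0.002],[0,-0.003,0.001]],"turn":[0,0,0,0,0],"hand":[-1,-1,-1,-1,-1]}' 20
python3 -m creep '{"travel":[[0,0,0],[0,0,0],[0,0,0],[0,0,0],[0,0,0]],"turn":[0,0,0,0,0],"hand":[0.2,0.3,0.4,0.6,1]}' 20
python3 -m creep '{"travel":[[0,0,-0.02],[0,0,-0.06],[0,0,-0.11],[0,0,-0.16],[0,0,-0.19]],"turn":[0,0,0,0,0],"hand":[1,1,1,1,1]}' 20
python3 -m creep '{"travel":[[-0.04,-0.05,0],[-0.05,-0.1,0],[-0.05,-0.15,0],[-0.05,-0.15,0],[-0.05,-0.15,0]],"turn":[0,0,0,0,0],"hand":[1,1,1,1,1]}' 20
python3 - <<'E'
from h import *;from station import env
im={}
for n in("wrist","scene","top"):
    s=env.snapshot(n);np.savez(n+"6.npz",**s);im[n]=s["color"]
go(env.get_obs(),[.5485,.265,.193],-20)
f=lambda c,x,y,w,h,W,H:cv2.resize(c[y:y+h,x:x+w],(W,H),interpolation=cv2.INTER_CUBIC)
o=np.zeros((600,800,3),np.uint8)
o[:300,:480]=f(im["wrist"],0,0,640,400,480,300)
o[:300,480:800]=f(im["scene"],250,150,107,100,320,300)
o[300:,:400]=f(im["top"],280,180,100,75,400,300)
o[300:,400:]=f(im["scene"],320,90,100,75,400,300)
cv2.imwrite("pics/m6.png",o)
E
```

```text
clock: 9.4
tool_pos: [0.5456, -0.0286, 0.0704]
orientation: [0.001, 0.974, 0.225, 0.001]
wrist_force: [-0.6, -1.9, 3.0]
gripper_width: 0.0512
finger_force: 19.9
clock: 10.02
tool_pos: [0.5442, -0.0274, 0.0687]
orientation: [-0.0, 0.974, 0.225, -0.0]
wrist_force: [0.6, 0.1, -0.6]
gripper_width: 0.0791
finger_force: 0.0
clock: 10.65
tool_pos: [0.5455, -0.027, 0.2632]
orientation: [0.001, 0.974, 0.225, 0.002]
wrist_force: [-0.1, -0.5, -0.0]
gripper_width: 0.0911
finger_force: 0.0
clock: 11.28
tool_pos: [0.434, 0.0851, 0.2598]
orientation: [0.001, 0.974, 0.225, 0.001]
wrist_force: [-0.3, -0.1, -0.0]
gripper_width: 0.0917
finger_force: 0.0
tool [0.4341 0.0844 0.2591] yaw 25.89 clock 11.425 -> shift [ 0.1817 -0.1125  0.0661] turn 0.801
```

View pics/m6.png

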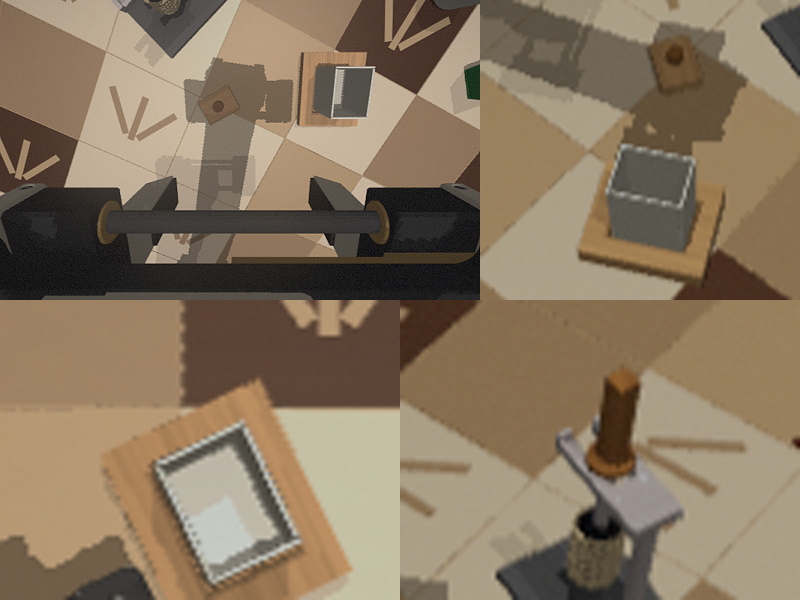

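The pot now sits in the pocket, looking level and square in both the top and scene crops. The brush hangs with its collar at scene (373,130). Next I check the rim and compute the move to the brush.

Run:
```python
from h import *;from station import env
T=np.load("top6.npz");S=np.load("scene6.npz")
tp=[(318.25,220),(341.75,211),(355,240.75),(332.5,251.75)]
sp=[(297.7,198.3),(321.7,202.7),(318.7,219.3),(292.3,215.7)]
print(rect([plane(T,p,.103) for p in tp]),rect([plane(S,p,.103) for p in sp]))
r=[tri(T,tp[i],S,sp[(i+1)%4]) for i in range(4)];print([(x[0].round(3).tolist(),round(x[1],4)) for x in r],rect([x[0] for x in r]))
o=env.get_obs();print(o["joint_positions"].round(2));go(o,[.483,.289,.285],-20)
```

```text
(array([ 0.5448, -0.0248]), array([0.0522, 0.0672, 0.0516, 0.0717]), np.float64(-155.7)) (array([ 0.5493, -0.0254]), array([0.0667, 0.0514, 0.0705, 0.0554]), np.float64(28.9))
[([0.567, 0.013, 0.103], np.float64(0.0009)), ([0.589, -0.032, 0.1], np.float64(0.0073)), ([0.526, -0.062, 0.09], np.float64(0.0015)), ([0.503, -0.015, 0.096], np.float64(0.0026))] (array([ 0.546 , -0.0241]), array([0.0509, 0.0701, 0.0526, 0.07  ]), np.float64(-155.2))
[ 0.57  0.08 -0.85  1.96  0.06  1.13 -1.43]
tool [0.4341 0.0844 0.2591] yaw 25.89 clock 11.425 -> shift [ 0.1333 -0.1627 -0.0259] turn 0.801
```

```bash
python3 -m creep '{"travel":[[0.025,-0.03,-0.01],[0.05,-0.06,-0.026],[0.08,-0.1,-0.026],[0.11,-0.13,-0.026],[0.133,-0.163,-0.026]],"turn":[0.16,0.32,0.48,0.64,0.8],"hand":[1,1,1,1,1]}' 20
python3 -m creep '{"travel":[[0,0,0],[0,0,0],[0,0,0],[0,0,0],[0,0,0]],"turn":[0,0,0,0,0],"hand":[1,1,1,1,1]}' 20
python3 - <<'E'
from h import *;from station import env
s=env.snapshot("wrist");np.savez("w7.npz",**s)
o=env.get_obs();print(o["joint_positions"].round(2));go(o,[.5485,.265,.193],-20)
c=s["color"];cv2.imwrite("pics/w7.png",c)
print([proj(s,p).round(0) for p in([.5485,.265,.165],[.5485,.265,.245])])
E
```

```text
clock: 12.05
tool_pos: [0.4764, 0.269, 0.2776]
orientation: [0.003, 0.992, -0.126, -0.008]
wrist_force: [-0.9, -1.2, -1.5]
gripper_width: 0.0921
finger_force: 0.0
clock: 12.68
tool_pos: [0.4772, 0.2645, 0.2793]
orientation: [0.004, 0.992, -0.127, -0.005]
wrist_force: [-0.2, 0.3, 0.7]
gripper_width: 0.092
finger_force: 0.0
[-0.03  0.27 -0.63  1.7   0.17  1.24 -2.53]
tool [0.4771 0.2648 0.2793] yaw -14.54 clock 12.725 -> shift [ 0.0699 -0.0189  0.0855] turn 0.0952
[array([303., 106.]), array([296., 111.])]
```

View pics/w7.png

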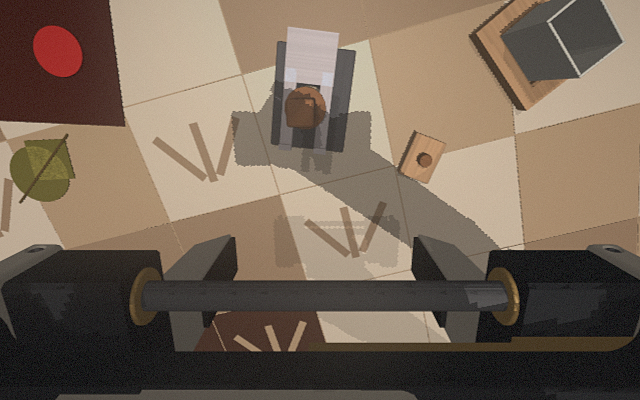

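The brush (collar about (305,105), handle top about (303,112)) and stand are visible. Joint 7 is near its limit at this yaw, so I'll use the other grasp (yaw 70°).

```bash
python3 -m creep '{"travel":[[0,0,0],[0,0,0],[0,0,0],[0,0,0],[0,0,0]],"turn":[-0.18,-0.36,-0.54,-0.72,-0.9],"hand":[1,1,1,1,1]}' 20
python3 - <<'E'
from h import *;from station import env
o=env.get_obs();print(o["joint_positions"].round(2));go(o,[.525,.199,.285],70)
E
```

```text
clock: 13.35
tool_pos: [0.4767, 0.2656, 0.2792]
orientation: [0.001, 0.947, 0.321, -0.006]
wrist_force: [-0.3, 0.1, -0.0]
gripper_width: 0.092
finger_force: 0.0
[ 0.08  0.3  -0.78  1.7   0.22  1.25 -1.67]
tool [0.4767 0.2656 0.2792] yaw 37.45 clock 13.35 -> shift [-0.0022  0.0822 -0.0059] turn -0.5681
```

```bash
python3 -m creep '{"travel":[[-0.002,0.02,-0.004],[-0.002,0.06,-0.006],[-0.002,0.082,-0.006],[-0.002,0.082,-0.006],[-0.002,0.082,-0.006]],"turn":[-0.18,-0.36,-0.54,-0.568,-0.568],"hand":[1,1,1,1,1]}' 20
python3 -m creep '{"travel":[[0,0,0],[0,0,0],[0,0,0],[0,0,0],[0,0,0]],"turn":[0,0,0,0,0],"hand":[1,1,1,1,1]}' 20
python3 - <<'E'
from h import *;from station import env
s=env.snapshot("wrist");np.savez("w8.npz",**s)
o=env.get_obs();print(o["joint_positions"].round(2));go(o,[.5485,.265,.193],70)
for n in("w7","w8"):
    W=np.load(n+".npz");h=cv2.cvtColor(W["color"],cv2.COLOR_BGR2HSV)
    m=cv2.inRange(h,(4,140,40),(18,255,255))
    q=proj(W,[.5485,.265,.22]).astype(int);M=np.zeros_like(m);M[max(q[1]-50,0):q[1]+50,q[0]-50:q[0]+50]=255;m&=M
    N,L,st,ce=cv2.connectedComponentsWithStats(m);i=1+st[1:,4].argmax();c,_=cv2.findContours((L==i).astype(np.uint8),0,2)
    print(n,q,st[i],ce[i],cv2.minEnclosingCircle(c[0]),h[q[1],q[0]])
c=s["color"];q=proj(s,[.5485,.265,.2]).astype(int);x,y=max(q[0]-60,0),max(q[1]-45,0);a=cv2.resize(c[y:y+90,x:x+120],(800,600),interpolation=cv2.INTER_CUBIC)
cv2.imwrite("pics/w8.png",a);print("crop origin",x,y,"scale 6.667")
E
```

```text
clock: 13.98
tool_pos: [0.5237, 0.2003, 0.285]
orientation: [-0.001, 0.821, 0.57, -0.007]
wrist_force: [0.2, -0.2, -0.5]
gripper_width: 0.0916
finger_force: 0.0
clock: 14.6
tool_pos: [0.5245, 0.1993, 0.285]
orientation: [-0.001, 0.821, 0.571, -0.007]
wrist_force: [-0.0, -1.0, 0.6]
gripper_width: 0.0919
finger_force: 0.0
[ 0.25  0.35 -0.84  1.65  0.27  1.28 -1.  ]
tool [0.5245 0.1992 0.2849] yaw 69.67 clock 14.65 -> shift [0.0709 0.0004 0.0912] turn -0.0058
w7 [298 109] [324 104   1   1   1] [324. 104.] ((324.0, 104.0), 9.999999747378752e-05) [ 12 114  96]Traceback (most recent call last):
  File "<stdin>", line 8, in <module>
ValueError: attempt to get argmax of an empty sequence
```

That failed crop doesn't matter: I've used my ten views, so from here I measure by masks only.

```bash
cat > br.py <<'E'
from h import *
def brush(W,g):
    h=cv2.cvtColor(cv2.GaussianBlur(W["color"],(3,3),0),cv2.COLOR_BGR2HSV)
    m=cv2.inRange(h,(4,95,20),(18,255,255));m=cv2.morphologyEx(m,cv2.MORPH_OPEN,np.ones((3,3)))
    N,L,st,ce=cv2.connectedComponentsWithStats(m)
    q=proj(W,g);i=min(range(1,N),key=lambda i:np.hypot(*(ce[i]-q))+(1e3 if st[i,4]<150 else 0))
    return (L==i).astype(np.uint8),st[i],ce[i],q
if __name__=="__main__":
    for n in("w7","w8"):
        W=np.load(n+".npz");m,s,c,q=brush(W,[.5485,.265,.2])
        print(n,s,c.round(1),"proj collar/top",q.round(0),proj(W,[.5485,.265,.17]).round(),proj(W,[.5485,.265,.245]).round())
        y,x=np.where(m);y0,y1=max(s[1]-3,0),s[1]+s[3]+3
        g=cv2.cvtColor(W["color"],cv2.COLOR_BGR2GRAY)
        for r in range(y0,y1,2):print("".join("#" if m[r,k] else "." for k in range(s[0]-4,s[0]+s[2]+4)), r)
E
python3 br.py
```

```text
w7 [ 286   87   39   41 1144] [303.6 106.9] proj collar/top [300. 108.] [302. 107.] [296. 111.]
............................................... 84
............................................... 86
...............#################............... 88
.............#####################............. 90
..........###########################.......... 92
........##############################......... 94
.......#################################....... 96
......#####.....................#########...... 98
.....###########################.#########..... 100
.....###########################.##########.... 102
....############################..#########.... 104
....############################...########.... 106
....###########################....########.... 108
....###########################.....#######.... 110
.....##########################.....######..... 112
.....##########################.....######..... 114
.....##########################......####...... 116
......#########################.......###...... 118
......#########################................ 120
......##################
[... 774 characters left out ...]

......##################################..... 104
......###################################.... 106
......###################################.... 108
......##################################..... 110
......##################################..... 112
......##################################..... 114
......##################################..... 116
......################################....... 118
.......##############################........ 120
.......#############################......... 122
........##########################........... 124
.........#######################............. 126
................#########.................... 128
............................................. 130
```

Run:
```python
from h import *;from station import env
A=np.load("w7.npz");B=np.load("w8.npz")
print(tri(A,(305.5,107),B,(326.5,109)),plane(A,(305.5,107),.171),plane(B,(326.5,109),.171))
for W,(x,y) in((A,(305.5,107)),(B,(326.5,109))):print(np.linalg.norm(plane(W,(x-19,y),.171)-plane(W,(x+19,y),.171)))
# brightness rows/cols around the handle top
for W,cs,rs in((A,range(280,330,2),(104,110,116)),(B,range(300,350,2),(106,112,118))):
    g=cv2.cvtColor(cv2.GaussianBlur(W["color"],(3,3),0),cv2.COLOR_BGR2GRAY)
    print(list(cs)[0]);[print(r,[int(g[r,c]) for c in cs]) for r in rs]
    c0=302 if W is A else 324;print("col",c0,[int(g[r,c0]) for r in range(84,134,2)])
```

```text
(array([0.54813264, 0.26259451, 0.16729753]), np.float64(0.0012555800631588794)) [0.54759893 0.26233993 0.171     ] [0.54881742 0.26280255 0.171     ]
0.03216857135784075
0.032863539288222936
280
104 [68, 94, 99, 72, 79, 77, 79, 78, 81, 80, 78, 80, 82, 89, 94, 116, 95, 69, 77, 106, 103, 108, 112, 171, 182]
110 [69, 98, 94, 71, 77, 78, 78, 79, 78, 78, 82, 81, 83, 85, 82, 83, 77, 63, 66, 74, 78, 82, 95, 140, 179]
116 [72, 108, 111, 85, 75, 76, 77, 79, 79, 81, 81, 82, 83, 83, 82, 79, 76, 61, 65, 67, 72, 75, 81, 102, 106]
col 302 [71, 84, 114, 115, 109, 85, 77, 69, 76, 78, 80, 81, 82, 81, 82, 82, 82, 83, 82, 80, 81, 71, 65, 59, 59]
300
106 [65, 68, 69, 71, 70, 78, 83, 85, 81, 81, 82, 81, 81, 81, 79, 81, 78, 78, 76, 81, 82, 83, 73, 67, 115]
112 [65, 65, 67, 71, 72, 74, 84, 87, 87, 85, 86, 83, 83, 83, 80, 79, 79, 78, 73, 79, 82, 84, 72, 69, 118]
118 [63, 64, 63, 66, 71, 71, 79, 86, 86, 84, 86, 85, 85, 86, 84, 86, 82, 79, 77, 78, 82, 75, 64, 75, 119]
col 324 [77, 118, 96, 80, 78, 80, 80, 77, 69, 79, 82, 81, 81, 81, 83, 85, 83, 85, 86, 85, 86, 80, 72, 89, 114]
```

```bash
python3 - <<'E'
from h import *;from station import env
B=np.load("w8.npz");A=np.load("w7.npz");print(plane(B,(323.5,112.5),.245),plane(A,(299.5,111.5),.245),tri(A,(299.5,111.5),B,(323.5,112.5)))
go(env.get_obs(),[.548,.2628,.193],70)
E
python3 -m creep '{"travel":[[0.03,0,0],[0.06,0.001,0],[0.068,0.001,0],[0.068,0.001,0.01],[0.068,0.001,0.02]],"turn":[0,0,0,0,0],"hand":[1,1,1,1,1]}' 20
python3 - <<'E'
from h import *;from station import env
go(env.get_obs(),[.548,.2628,.193],70)
E
```

```text
[0.54741171 0.2644088  0.245     ] [0.54773476 0.26281199 0.245     ] (array([0.54717112, 0.26379062, 0.23165126]), np.float64(0.0002589008498242863))
tool [0.5245 0.1992 0.2849] yaw 69.67 clock 14.65 -> shift [0.0687 0.0007 0.0912] turn -0.0058
clock: 15.28
tool_pos: [0.5487, 0.2611, 0.2632]
orientation: [-0.0, 0.821, 0.571, -0.007]
wrist_force: [-0.2, -0.2, 0.0]
gripper_width: 0.0917
finger_force: 0.0
tool [0.5487 0.2611 0.2632] yaw 69.61 clock 15.275 -> shift [ 0.0022 -0.0006  0.0702] turn -0.0068
```

```bash
python3 -m creep '{"travel":[[0.002,0,0.03],[0.002,0,0.06],[0.002,0,0.07],[0.002,0,0.07],[0.002,0,0.07]],"turn":[0,0,0,0,0],"hand":[1,1,1,1,1]}' 20
python3 -m creep '{"travel":[[0,0,0],[0,0,0],[0,0,0],[0,0,0],[0,0,0]],"turn":[0,0,0,0,0],"hand":[-0.3,-0.6,-1,-1,-1]}' 25
python3 -m creep '{"travel":[[0,0,0],[0,0,0],[0,0,-0.005],[0,0,-0.012],[0,0,-0.018]],"turn":[0,0,0,0,0],"hand":[-1,-1,-1,-1,-1]}' 25
python3 - <<'E'
from h import *;from station import env
go(env.get_obs(),[.544,-.025,.27],70)
E
```

```text
clock: 15.9
tool_pos: [0.5495, 0.2642, 0.1954]
orientation: [-0.0, 0.821, 0.571, -0.006]
wrist_force: [1.1, -0.2, -0.3]
gripper_width: 0.0918
finger_force: 0.0
clock: 16.52
tool_pos: [0.5487, 0.2639, 0.1942]
orientation: [-0.001, 0.821, 0.571, -0.007]
wrist_force: [0.4, -0.2, 0.4]
gripper_width: 0.0463
finger_force: 0.0
clock: 17.15
tool_pos: [0.5491, 0.2642, 0.2128]
orientation: [-0.001, 0.821, 0.571, -0.007]
wrist_force: [0.2, -0.1, -1.3]
gripper_width: 0.0176
finger_force: 25.0
tool [0.5491 0.2642 0.2128] yaw 69.67 clock 17.15 -> shift [-0.2735  0.0953 -0.0552] turn -0.0057
```

```bash
python3 -m creep '{"travel":[[0,0,-0.006],[0,-0.02,-0.006],[0,-0.05,-0.006],[0,-0.08,-0.006],[0,-0.1,-0.006]],"turn":[0,0,0,0,0],"hand":[-1,-1,-1,-1,-1]}' 25
python3 -m creep '{"travel":[[0,0,-0.03],[0,0,-0.06],[0,0,-0.07],[0,0,-0.07],[0,0,-0.07]],"turn":[0,0,0,0,0],"hand":[-1,-1,-1,-1,-1]}' 25
python3 - <<'E'
from h import *;from station import env
for n in("scene","top","wrist"):
    s=env.snapshot(n);np.savez(n+"9.npz",**s)
o=env.get_obs();print(o["joint_positions"].round(2));go(o,[.5447,-.0252,.29],70)
S=np.load("scene9.npz");p=o["tool_pos"];print([proj(S,p+[0,0,d]).round() for d in(.03,-.025,-.155)])
h=cv2.cvtColor(S["color"],cv2.COLOR_BGR2HSV);q=proj(S,p-[0,0,.155])
u,v=proj(S,p);u2,v2=q
for k in np.linspace(-.1,1.3,29):
    x,y=int(u+k*(u2-u)),int(v+k*(v2-v));print(round(k*.155,3),x,y,h[y,x],end=" | ")
E
```

```text
clock: 17.77
tool_pos: [0.4524, 0.2999, 0.2191]
orientation: [-0.001, 0.82, 0.572, -0.007]
wrist_force: [0.7, 0.0, -2.0]
gripper_width: 0.0176
finger_force: 25.0
clock: 18.4
tool_pos: [0.4555, 0.2986, 0.2877]
orientation: [-0.001, 0.821, 0.571, -0.008]
wrist_force: [-0.3, -0.0, -0.8]
gripper_width: 0.0179
finger_force: 25.0
[ 0.09  0.32 -0.89  1.68  0.26  1.28 -1.21]
tool [0.4556 0.2989 0.288 ] yaw 69.67 clock 18.55 -> shift [-0.273   0.1961 -0.0008] turn -0.0058
[array([358.,  65.]), array([357.,  81.]), array([353., 116.])]
-0.016 357 69 [14 98 70] | -0.008 357 71 [ 14 165  62] | 0.0 357 74 [ 14 173  59] | 0.008 357 76 [ 13 183  57] | 0.016 356 78 [ 14 186  59] | 0.023 356 80 [ 14 218  55] | 0.031 356 82 [ 14 175  64] | 0.039 356 84 [ 14 182  70] | 0.047 356 86 [ 15 176  71] | 0.054 355 88 [ 13 107  62] | 0.062 355 90 [ 9 25 72] | 0.07 355 92 [12 18 70] | 0.078 355 94 [15 21 72] | 0.085 355 96 [12 18 72] | 0.093 354 99 [ 4 24 73] | 0.101 354 101 [ 6 17 73] | 0.109 354 103 [ 0 17 46] | 0.116 354 105 [23 78 13] | 0.124 354 107 [19 89 77] | 0.132 353 109 [20 90 79] | 0.14 353 111 [20 80 64] | 0.147 353 113 [21 81 63] | 0.155 353 115 [19 78 91] | 0.163 353 117 [21 80 93] | 0.17 352 119 [ 20  82 100] | 0.178 352 122 [ 16 106 132] | 0.186 352 124 [ 16 109 105] | 0.194 352 126 [ 16 112  84] | 0.202 352 128 [ 17 109  84] |
```

```bash
cat > tip.py <<'E'
from h import *
from scipy.spatial.transform import Rotation as Ro
def ax(o):
    w,x,y,z=o["orientation"];return Ro.from_quat([x,y,z,w]).as_matrix()
E
python3 - <<'E'
from tip import *;from station import env
o=env.get_obs();R=ax(o);print("tool z",R[:,2].round(4))
tip=o["tool_pos"]+R[:,2]*.157;print("tip pred",tip.round(4))
S=np.load("scene9.npz");h=cv2.cvtColor(S["color"],cv2.COLOR_BGR2HSV)
for y in(100,106,108,110,112,114,116,118,119,120,121,122,123):
    print(y,"pred col",round(proj(S,o["tool_pos"]+R[:,2]*.14)[0],1)," ".join(f"{h[y,x,0]}/{h[y,x,1]}/{h[y,x,2]}" for x in range(340,368,2)))
W=np.load("wrist9.npz");h=cv2.cvtColor(W["color"],cv2.COLOR_BGR2HSV)
print("wrist proj TCP, collar, tip",proj(W,o["tool_pos"]).round(),proj(W,o["tool_pos"]+R[:,2]*.03).round(),proj(W,tip).round())
q=proj(W,tip).astype(int)
for y in range(q[1]-30,q[1]+31,6):print(y," ".join(f"{h[y,x,0]}/{h[y,x,1]}/{h[y,x,2]}" for x in range(q[0]-32,q[0]+33,4)) if y<400 else "")
E
```

```text
tool z [-0.0133 -0.0075 -0.9999]
tip pred [0.4535 0.2977 0.131 ]
100 pred col 353.0 17/110/132 17/108/135 17/108/134 16/110/132 18/103/87 100/153/10 0/16/63 4/24/73 150/28/27 18/111/60 17/105/133 17/107/133 17/107/133 17/110/132
106 pred col 353.0 17/105/133 17/107/133 16/108/134 17/107/119 20/90/85 19/85/75 21/92/39 18/47/27 22/89/43 18/85/78 17/99/111 17/107/133 17/110/134 16/109/133
108 pred col 353.0 17/107/133 17/109/133 17/108/132 17/103/111 20/93/82 20/84/67 20/93/63 19/86/74 21/87/85 21/86/86 17/105/122 16/109/133 17/110/132 16/109/133
110 pred col 353.0 17/111/133 17/109/133 17/107/133 18/102/108 20/87/85 20/84/64 19/82/87 21/82/81 21/85/69 20/88/102 16/109/129 17/109/133 17/107/134 17/108/132
112 pred col 353.0 17/107/134 16/107/134 17/107/134 18/95/97 21/83/83 19/87/73 21/84/82 19/83/83 20/86/104 20/86/104 16/105/133 17/105/133 16/105/134 17/110/132
114 pred col 353.0 17/105/133 17/109/133 18/109/131 18/93/85 20/87/70 19/86/83 19/80/102 20/83/105 19/87/94 20/87/105 16/105/134 17/109/133 17/107/133 17/107/133
116 pred col 353.0 17/107/133 17/107/134 17/106/132 19/100/102 20
[... 2345 characters left out ...]
15/52/108 176/17/103
187 17/55/130 14/50/133 16/51/156 17/60/120 14/41/68 17/36/64 20/40/57 14/33/99 2/32/104 11/29/96 23/50/61 12/44/58 19/65/55 17/69/119 20/53/160 14/47/119 170/23/101
193 18/70/106 17/61/118 17/48/164 20/68/120 12/70/62 21/62/66 15/43/72 8/38/101 12/25/103 14/29/97 11/48/58 12/58/57 13/59/52 17/67/118 16/52/156 21/37/234 19/36/234
199 14/76/107 14/48/133 16/52/156 17/59/135 13/92/86 13/102/100 10/100/99 12/104/96 12/104/96 13/102/100 12/98/101 15/98/101 15/78/108 15/56/159 17/53/217 21/38/234 20/38/234
205 17/52/156 17/55/157 17/53/163 13/102/95 11/113/97 12/99/95 12/97/92 13/103/99 12/106/94 12/106/99 12/107/100 13/112/100 11/104/98 9/108/83 21/39/235 19/39/236 20/39/234
```

Run:
```python
from tip import *;from station import env
o=env.get_obs();R=ax(o)
S=np.load("scene9.npz");W=np.load("wrist9.npz");a=np.linspace(0,6.28,60)
for L in(.15,.155,.16,.165):
    t=o["tool_pos"]+R[:,2]*L;c=np.c_[np.cos(a),np.sin(a),0*a]*.0205
    print(L,"scene max row",max(proj(S,t+k)[1] for k in c).round(1),"wrist min row",min(proj(W,t+k)[1] for k in c).round(1))
go(o,o["tool_pos"],69.7)
goal=np.array([.5447,-.0252,.103+.02+.157])+[.0133*.157,.0075*.157,0]
go(o,goal,69.7)
```

```text
0.15 scene max row 119.4 wrist min row 157.3
0.155 scene max row 120.6 wrist min row 156.5
0.16 scene max row 121.8 wrist min row 155.7
0.165 scene max row 122.9 wrist min row 154.9
tool [0.4556 0.2989 0.288 ] yaw 69.67 clock 18.55 -> shift [0. 0. 0.] turn -0.0005
tool [0.4556 0.2989 0.288 ] yaw 69.67 clock 18.55 -> shift [-0.271   0.1978  0.0092] turn -0.0005
```

```bash
python3 -m creep '{"travel":[[-0.05,0,0],[-0.1,0,0],[-0.14,0.03,0],[-0.18,0.065,0],[-0.21,0.11,0]],"turn":[0,0,0,0,0],"hand":[-1,-1,-1,-1,-1]}' 25
python3 - <<'E'
from h import *;from station import env
o=env.get_obs();print(o["joint_positions"].round(2));go(o,[.547,-.024,.283],69.7)
E
```

```text
clock: 19.18
tool_pos: [0.4861, 0.0622, 0.2903]
orientation: [0.0, 0.821, 0.571, -0.007]
wrist_force: [1.0, 0.3, -0.8]
gripper_width: 0.0176
finger_force: 25.0
[ 0.52  0.17 -0.79  1.81  0.13  1.23 -0.66]
tool [0.4861 0.0622 0.2903] yaw 69.65 clock 19.175 -> shift [-0.0596  0.0871  0.0073] turn -0.0009
```

```bash
python3 -m creep '{"travel":[[-0.02,0.03,0],[-0.045,0.065,0],[-0.06,0.087,0],[-0.06,0.087,0.003],[-0.06,0.087,0.003]],"turn":[0,0,0,0,0],"hand":[-1,-1,-1,-1,-1]}' 25
python3 -m creep '{"travel":[[0,0,0],[0,0,0],[0,0,0],[0,0,0],[0,0,0]],"turn":[0,0,0,0,0],"hand":[-1,-1,-1,-1,-1]}' 25
python3 - <<'E'
from tip import *;from station import env
W=env.snapshot("wrist");np.savez("w10.npz",**W);S=env.snapshot("scene");np.savez("s10.npz",**S)
o=env.get_obs();R=ax(o);t=o["tool_pos"]+R[:,2]*.153;print("tip",t.round(4));go(o,[.547,-.024,.283],69.7)
cx=np.array([.545,-.025,.103]);a=np.radians(26);u=np.array([np.cos(a),np.sin(a),0]);v=np.array([-u[1],u[0],0])
c=[cx+i*.035*u+j*.026*v for i,j in((1,1),(1,-1),(-1,-1),(-1,1))]
print("wrist rim pred",[proj(W,p).round(1).tolist() for p in c]);print("scene rim pred",[proj(S,p).round(1).tolist() for p in c])
h=cv2.cvtColor(W["color"],cv2.COLOR_BGR2GRAY)
for row in(150,160,170,180,190,200):
    print(row,[int(x) for x in h[row,240:410:3]])
E
```

```text
clock: 19.8
tool_pos: [0.5462, -0.0208, 0.2866]
orientation: [-0.001, 0.82, 0.572, -0.007]
wrist_force: [-1.3, -0.5, -1.5]
gripper_width: 0.0175
finger_force: 25.0
clock: 20.42
tool_pos: [0.5469, -0.0223, 0.2872]
orientation: [-0.0, 0.821, 0.571, -0.007]
wrist_force: [0.5, -0.7, -1.0]
gripper_width: 0.0176
finger_force: 25.0
tip [ 0.5452 -0.0234  0.1342]
tool [ 0.547  -0.0224  0.2872] yaw 69.67 clock 20.525 -> shift [-0.0015  0.0006  0.0042] turn -0.0006
wrist rim pred [[329.9, 132.5], [363.3, 164.9], [320.4, 207.5], [287.3, 177.6]]
scene rim pred [[321.5, 202.4], [316.8, 218.9], [291.2, 213.5], [296.4, 197.3]]
150 [150, 113, 133, 119, 106, 119, 126, 118, 125, 126, 127, 128, 104, 103, 104, 109, 103, 105, 102, 103, 95, 102, 105, 107, 141, 143, 155, 155, 147, 127, 127, 130, 129, 131, 129, 119, 180, 113, 116, 110, 118, 114, 124, 129, 124, 128, 122, 88, 69, 68, 72, 66, 69, 66, 65, 74, 95]
160 [127, 126, 100, 108, 107, 108, 106, 119, 126, 124, 120, 110, 109, 107, 103, 102, 101, 100, 103, 109, 112, 126, 125, 105, 113, 112, 118, 134, 132, 125, 119, 131, 129, 210, 115, 106, 109, 112, 105, 15
[... 456 characters left out ...]
, 114, 73, 53, 57, 55, 59, 57, 49, 52, 57, 57, 49, 49, 119, 144, 188, 200, 229, 228, 228, 228, 229, 229, 227, 227, 218, 96, 97, 94, 90, 97, 95, 90, 90, 91, 92]
190 [108, 105, 104, 102, 102, 108, 106, 128, 121, 126, 119, 120, 126, 226, 215, 210, 211, 212, 214, 190, 163, 111, 52, 62, 56, 52, 99, 102, 103, 102, 83, 56, 61, 52, 100, 174, 229, 228, 227, 228, 228, 227, 227, 227, 227, 228, 227, 225, 87, 97, 97, 97, 94, 94, 91, 94, 93]
200 [124, 125, 122, 126, 127, 123, 119, 172, 191, 226, 227, 226, 218, 213, 212, 209, 210, 212, 220, 228, 225, 218, 68, 83, 81, 82, 82, 79, 84, 84, 84, 82, 81, 85, 53, 232, 227, 228, 229, 229, 227, 228, 227, 227, 227, 227, 227, 227, 227, 88, 99, 93, 90, 91, 89, 96, 91]
```

```bash
python3 -m creep '{"travel":[[-0.0015,0.0005,0.01],[-0.0015,0.0005,0.03],[-0.001,0.001,0.06],[-0.0005,0.0015,0.09],[0,0.002,0.112]],"turn":[0,0,0,0,0],"hand":[-1,-1,-1,-1,-1]}' 25
python3 -m creep '{"travel":[[0,0,0.003],[0,0,0.006],[0,0,0.008],[0,0,0.008],[0,0,0.008]],"turn":[0,0,0,0,0],"hand":[-1,-1,-1,-1,-1]}' 25
```

```text
clock: 21.15
tool_pos: [0.5465, -0.024, 0.1731]
orientation: [-0.001, 0.821, 0.571, -0.007]
wrist_force: [-0.5, 0.1, -0.7]
gripper_width: 0.0176
finger_force: 25.0
clock: 21.78
tool_pos: [0.5484, -0.0237, 0.1684]
orientation: [0.0, 0.821, 0.571, -0.006]
wrist_force: [0.3, 0.1, 5.8]
gripper_width: 0.0179
finger_force: 25.0
```

```bash
python3 -m creep '{"travel":[[0,0,-0.03],[0,0,-0.06],[0,0,-0.065],[0,0,-0.065],[0,0,-0.065]],"turn":[0,0,0,0,0],"hand":[-1,-1,-1,-1,-1]}' 25
python3 -m creep '{"travel":[[0,0,0.03],[0,0,0.05],[0,0,0.06],[0,0,0.065],[0,0,0.065]],"turn":[0,0,0,0,0],"hand":[-1,-1,-1,-1,-1]}' 25
python3 -m creep '{"travel":[[0,0,-0.03],[0,0,-0.06],[0,0,-0.065],[0,0,-0.065],[0,0,-0.065]],"turn":[0,0,0,0,0],"hand":[-1,-1,-1,-1,-1]}' 25
python3 -m creep '{"travel":[[0,0,0.03],[0,0,0.05],[0,0,0.06],[0,0,0.065],[0,0,0.065]],"turn":[0,0,0,0,0],"hand":[-1,-1,-1,-1,-1]}' 25
python3 - <<'E'
from tip import *;from station import env
S=env.snapshot("scene");np.savez("s11.npz",**S);o=env.get_obs();R=ax(o);print("tip",(o["tool_pos"]+R[:,2]*.157).round(4),o["wrist_force"].round(1))
E
```

```text
clock: 22.4
tool_pos: [0.5472, -0.0236, 0.2307]
orientation: [-0.001, 0.821, 0.571, -0.008]
wrist_force: [-1.0, 0.4, -1.5]
gripper_width: 0.0176
finger_force: 25.0
clock: 23.02
tool_pos: [0.548, -0.0231, 0.1684]
orientation: [-0.0, 0.821, 0.571, -0.006]
wrist_force: [-2.6, 0.7, 6.5]
gripper_width: 0.0176
finger_force: 25.1
clock: 23.65
tool_pos: [0.5473, -0.0236, 0.2308]
orientation: [-0.001, 0.821, 0.571, -0.008]
wrist_force: [0.2, 0.1, -2.8]
gripper_width: 0.0182
finger_force: 25.0
clock: 24.28
tool_pos: [0.548, -0.0231, 0.1684]
orientation: [-0.0, 0.821, 0.571, -0.006]
wrist_force: [-0.8, 1.3, 4.8]
gripper_width: 0.0177
finger_force: 25.1
tip [ 0.5462 -0.0242  0.0114] [-2.4 -0.4  4.8]
```

```bash
python3 -m creep '{"travel":[[0,0,-0.03],[0,0,-0.06],[0,0,-0.09],[0,0,-0.12],[0,0,-0.125]],"turn":[0,0,0,0,0],"hand":[-1,-1,-1,-1,-1]}' 25
python3 - <<'E'
from tip import *;from station import env
o=env.get_obs();go(o,[.4555,.2988,.288],69.67)
E
```

```text
clock: 24.95
tool_pos: [0.5505, -0.0226, 0.2944]
orientation: [0.001, 0.821, 0.571, -0.005]
wrist_force: [0.2, -0.5, -1.2]
gripper_width: 0.0177
finger_force: 25.0
tool [ 0.5505 -0.0226  0.2944] yaw 69.68 clock 24.95 -> shift [ 0.2685 -0.2007  0.0048] turn 0.0001
```

```bash
python3 -m creep '{"travel":[[0.02,-0.04,0],[0.045,-0.08,0],[0.07,-0.12,0],[0.095,-0.16,0],[0.115,-0.2,0]],"turn":[0,0,0,0,0],"hand":[-1,-1,-1,-1,-1]}' 25
python3 -m creep '{"travel":[[0.03,0,0],[0.08,0,0],[0.13,0,0],[0.154,0,0.01],[0.154,0,0.02]],"turn":[0,0,0,0,0],"hand":[-1,-1,-1,-1,-1]}' 25
python3 -m creep '{"travel":[[0,0,0.02],[0,0,0.04],[0,0,0.05],[0,0,0.05],[0,0,0.05]],"turn":[0,0,0,0,0],"hand":[-1,-1,-1,-1,-1]}' 25
python3 - <<'E'
from tip import *;from station import env
o=env.get_obs();go(o,[.4555,.2988,.2165],69.67)
go(o,[.5491,.2642,.2165],69.67)
E
```

```text
clock: 25.58
tool_pos: [0.3998, 0.1555, 0.2917]
orientation: [-0.001, 0.821, 0.571, -0.007]
wrist_force: [1.2, 0.1, -0.0]
gripper_width: 0.0175
finger_force: 25.0
clock: 26.2
tool_pos: [0.4536, 0.3004, 0.2693]
orientation: [-0.002, 0.82, 0.573, -0.007]
wrist_force: [-0.8, 0.1, -0.9]
gripper_width: 0.0179
finger_force: 25.0
clock: 26.82
tool_pos: [0.4544, 0.2985, 0.2218]
orientation: [-0.0, 0.821, 0.571, -0.006]
wrist_force: [0.4, 0.5, -1.7]
gripper_width: 0.0178
finger_force: 25.0
tool [0.4544 0.2985 0.2218] yaw 69.66 clock 26.825 -> shift [0.0007 0.001  0.0052] turn -0.0001
tool [0.4544 0.2985 0.2218] yaw 69.66 clock 26.825 -> shift [0.0008 0.1008 0.0045] turn -0.0001
```

```bash
python3 -m creep '{"travel":[[0.001,0.025,0.002],[0.001,0.05,0.004],[0.001,0.075,0.004],[0.001,0.1,0.004],[0.001,0.1,0.004]],"turn":[0,0,0,0,0],"hand":[-1,-1,-1,-1,-1]}' 25
python3 -m creep '{"travel":[[0,0,0],[0,0,0],[0,0,0],[0,0,0.004],[0,0,0.008]],"turn":[0,0,0,0,0],"hand":[-1,-1,-1,-1,-1]}' 25
```

```text
clock: 27.45
tool_pos: [0.5515, 0.2615, 0.2153]
orientation: [-0.0, 0.822, 0.569, -0.007]
wrist_force: [0.4, -0.4, -1.5]
gripper_width: 0.0181
finger_force: 25.0
clock: 28.08
tool_pos: [0.5478, 0.2644, 0.208]
orientation: [-0.0, 0.821, 0.571, -0.007]
wrist_force: [-0.2, -0.1, -0.9]
gripper_width: 0.018
finger_force: 25.0
```

Collar should land at TCP ≈ 0.197.

```bash
python3 -m creep '{"travel":[[0,0,0.003],[0,0,0.006],[0,0,0.009],[0,0,0.011],[0,0,0.011]],"turn":[0,0,0,0,0],"hand":[-1,-1,-1,-1,-1]}' 25
python3 -m creep '{"travel":[[0,0,0.001],[0,0,0.001],[0,0,0.001],[0,0,0.001],[0,0,0.001]],"turn":[0,0,0,0,0],"hand":[-1,-1,-1,-1,-1]}' 25
```

```text
clock: 28.7
tool_pos: [0.5479, 0.2644, 0.1976]
orientation: [-0.0, 0.821, 0.571, -0.007]
wrist_force: [-0.6, 0.8, 1.7]
gripper_width: 0.0177
finger_force: 25.0
clock: 29.32
tool_pos: [0.548, 0.2647, 0.1974]
orientation: [-0.0, 0.821, 0.571, -0.006]
wrist_force: [-1.4, -0.9, 5.9]
gripper_width: 0.0178
finger_force: 25.0
```

```bash
python3 -m creep '{"travel":[[0,0,-0.001],[0,0,-0.001],[0,0,-0.001],[0,0,-0.001],[0,0,-0.001]],"turn":[0,0,0,0,0],"hand":[-1,-0.5,-0.4,-0.2,0]}' 5
python3 -m creep '{"travel":[[0,0,0],[0,0,0],[0,0,0],[0,0,0],[0,0,0]],"turn":[0,0,0,0,0],"hand":[0.3,0.6,1,1,1]}' 5
python3 -m creep '{"travel":[[0,0,-0.015],[0,0,-0.03],[0,0,-0.06],[0,0,-0.09],[0,0,-0.11]],"turn":[0,0,0,0,0],"hand":[1,1,1,1,1]}' 5
python3 -m creep '{"travel":[[-0.04,0,0],[-0.08,0,0],[-0.11,-0.05,0],[-0.11,-0.1,0],[-0.11,-0.12,0]],"turn":[0,0,0,0,0],"hand":[1,1,1,1,1]}' 5
python3 - <<'E'
from br import *;from station import env
import time
S0=np.load("scene0.npz");S=env.snapshot("scene");T0=np.load("top6.npz");T=env.snapshot("top");np.savez("sf.npz",**S);np.savez("tf.npz",**T)
def handle(s):
    h=cv2.cvtColor(s["color"],cv2.COLOR_BGR2HSV);m=cv2.inRange(h,(4,150,30),(18,255,255))[95:145,355:395]
    y,x=np.where(m);return [(r+95,round(x[y==r].mean()+355,1),int((y==r).sum())) for r in range(0,50,5) if (y==r).any()]
print(handle(S0));print(handle(S))
def dif(a,b,x,y,w,h):
    d=cv2.absdiff(a["color"],b["color"]).max(2)[y:y+h,x:x+w];return int((d>40).sum()),round(float(d.mean()),2)
print("scene stand/tin/beaker/stamp",[dif(S0,S,*r) for r in((335,95,65,100),(380,195,40,50),(330,265,40,50),(300,155,35,30))])
S6=np.load("scene6.npz");print("pot scene",dif(S6,S,280,185,50,65),"pot top",dif(T0,T,300,195,75,75))
print(env.get_obs()["tool_pos"].round(3))
E
```

```text
clock: 29.95
tool_pos: [0.5479, 0.2643, 0.1971]
orientation: [-0.001, 0.821, 0.571, -0.007]
wrist_force: [0.2, -0.7, 0.7]
gripper_width: 0.042
finger_force: 0.0
clock: 30.58
tool_pos: [0.5478, 0.2643, 0.1972]
orientation: [-0.001, 0.821, 0.571, -0.007]
wrist_force: [0.1, 0.6, -0.2]
gripper_width: 0.0897
finger_force: 0.0
clock: 31.2
tool_pos: [0.5497, 0.2657, 0.31]
orientation: [-0.0, 0.821, 0.571, -0.005]
wrist_force: [1.0, 0.2, 0.0]
gripper_width: 0.0916
finger_force: 0.0
clock: 31.82
tool_pos: [0.3959, 0.2045, 0.3098]
orientation: [0.001, 0.82, 0.572, -0.007]
wrist_force: [0.4, 0.0, -0.3]
gripper_width: 0.0917
finger_force: 0.0
[(110, np.float64(375.5), 8), (115, np.float64(374.5), 8), (120, np.float64(373.5), 8), (125, np.float64(373.0), 7), (130, np.float64(372.5), 12)]
[(110, np.float64(375.5), 8), (115, np.float64(374.5), 8), (120, np.float64(373.5), 8), (125, np.float64(373.0), 7), (130, np.float64(372.5), 12)]
scene stand/tin/beaker/stamp [(490, 6.68), (0, 1.5), (0, 1.71), (297, 17.97)]
pot scene (432, 9.46) pot top (555, 13.12)
[0.397 0.205 0.31 ]
```

Run:
```python
from h import *
L=lambda n:np.load(n+".npz")
def sh(a,b,x,y,w,h):
    f=lambda s:np.float32(cv2.Canny(s["color"][y:y+h,x:x+w],40,120));f0,f1=cv2.GaussianBlur(f(a),(5,5),0),cv2.GaussianBlur(f(b),(5,5),0)
    (dx,dy),r=cv2.phaseCorrelate(f0,f1,cv2.createHanningWindow((w,h),cv2.CV_32F));return round(dx,2),round(dy,2),round(r,2)
print("pot scene",sh(L("scene6"),L("sf"),280,185,50,50),"pot top",sh(L("top6"),L("tf"),300,195,70,70))
print("stamp scene",sh(L("scene0"),L("sf"),300,155,34,30),"stamp top",sh(L("top0"),L("tf"),245,258,40,40))
T=L("tf");S=L("sf");a=np.radians(26);u=np.array([np.cos(a),np.sin(a),0]);v=np.array([-u[1],u[0],0])
# rim line test: mean brightness contrast along predicted rim for trial heights
for n,s in(("top",T),("scene",S)):
    g=cv2.cvtColor(s["color"],cv2.COLOR_BGR2GRAY).astype(np.float32)
    for z in(.097,.100,.103,.106,.109):
        c=np.array([.545,-.025,z]);k=np.linspace(-1,1,80)
        P=[c+t*.0335*u+j*.0245*v for t in k for j in(-1,1)]+[c+i*.0335*u+t*.0245*v for t in k for i in(-1,1)]
        q=np.float32([proj(s,p) for p in P]);print(n,z,cv2.remap(g,q[None,:,0],q[None,:,1],1).mean().round(1),end="; ")
```

```text
pot scene (-0.01, 0.05, 0.85) pot top (-0.03, -0.09, 0.87)
stamp scene (0.27, -0.25, 0.8) stamp top (-0.03, -0.11, 0.75)
top 0.097 145.1; top 0.1 147.2; top 0.103 149.1; top 0.106 150.9; top 0.109 152.5; scene 0.097 119.7; scene 0.1 130.4; scene 0.103 135.9; scene 0.106 130.6; scene 0.109 119.1;
```

The pot hasn't moved, and its rim peaks at the seated height of 0.103 m. The brush hangs exactly as it did at the start, and the bystanders are undisturbed. Handing in.

```bash
python3 -c "
from station import env
print(env.close_job())"
```

```text
the job is handed in; nothing more can be done
None
```

I put the pot in the pocket and released it, scrubbed it with three pushes to the bottom, hung the brush back on the fork, and handed the job in at about 32 s; by camera check the pot sits at its seated height and the tin, beaker and stamp haven't moved, but the hand-in returned no verdict.

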